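# Knock the cast wheels out of the blue turn-over mould

## Task

The two orange wheels in the blue mould have set but are stuck fast under its rubber lips. Take the blue mould by its bar, turn it over on its hinge and let it fall so that it raps on the bench and the wheels drop into its red pan; leave the mould lying upside down on its feet and let go of it. The yellow mould is still curing: do not lift it.

Things in the scene. Friction and masses are not known exactly. Their poses are not given: they have to be found in the camera images.
- blue_mould (a joint): Hinge of the blue mould, rad: 0 = as it starts, lying cavities up on the stand's pan-less side; 1.57 = upright; 3.14 = upside down on its feet on the bench, over the red pan. Turns easily: let go past upright, it falls and raps on the bench. Turned or lowered slowly, the wheels stay stuck; a free fall from 2.1 to 2.6 rad frees them. If lowered without a rap, lift it by the bar and let it fall.
- blue_bar (a point): Middle of the blue mould's bar: round steel, 12 mm thick, 84 mm free between two side arms, parallel to the hinge, its centre 58 mm clear of the blue tray (56 x 110 x 20 mm), 60 mm above the bench at both ends of the swing. Axes turn with the mould: x from bar to hinge (hinge axis 134 mm along x), y along the bar, z out of the cavities. Feet at the tray's outer corners stand 60 mm along +z and -z.
- blue_pan (a point): Middle of the floor of the blue mould's red catch pan (104 x 94 mm, rim 12 mm high, floor 3 mm above the bench), fixed to the stand on the far side of the hinge from the mould's start. x points level away from the hinge, y along it, z up. The hinge axis is 70 mm from here along -x and 60 mm above the bench.
- wheel_a: Orange cast wheel, a disc 40 mm in diameter and 16 mm thick, 25 g, held in the blue mould's right-hand (-y of blue_bar) cavity by two springy black lips, flush with its top face. Origin: centre of its underside at the start.
- wheel_b: The same, in the left-hand (+y) cavity of the blue mould.
- yellow_mould (a joint): Hinge of the bystanding yellow mould, of the same build with grey wheels, in rad: 0 = lying right way up, as it must stay.
Things that resemble listed ones, but are neither listed nor needed, are in the scene too. What is shaped like the wheel_b but purple is not meant.

How it is judged:
On the way:
1. the blue mould is carried past upright with both wheels still in it (value of joint blue_mould above 1.6 rad and z of each of wheel_a, wheel_b in the frame of blue_bar below 0 m and distance between each of wheel_a, wheel_b and blue_bar below 0.11 m), for 0.05 s.
At the end, for the whole second after the job is handed in: The blue mould lies fully over (its hinge within 10 degrees of 3.14), both orange wheels are out of it and at rest down in its red pan (origins less than 40 mm above the bench and within 70 mm of the pan's middle), and the yellow mould lies as it did (value of joint blue_mould above 2.97 rad and height (world z) of each of wheel_a, wheel_b below 0.04 m and horizontal distance between each of wheel_a, wheel_b and blue_pan below 0.07 m and linear speed of each of wheel_a, wheel_b below 0.03 m/s and value of joint yellow_mould below 0.1 rad); the robot touches nothing.
It fails at once if the yellow mould is lifted more than 15 degrees (value of joint yellow_mould above 0.26 rad).
It also fails if it takes over 35 s, if anything falls off the work surface, if the arm or the gripper's body presses on something with over 40 N, if the wrist force passes 120 N, or if a joint passes its speed limit or range.

## Robot

A 7-joint arm with a two-finger parallel gripper is mounted at the origin on the work surface. World frame = base frame: x ahead of the robot, y to its left, z up, the work surface at z = 0. Lengths are in m, angles in rad, forces in N, time in s.
With the tool pointing down it reaches from about 0.4 to 0.85 m from the base axis. Payload 10.4 kg.
Tool frame: the origin (TCP) lies at the very end of the fingers, on their centre line; the grasp point (between the pads) lies 19 mm behind it; z points along the fingers, y is the line along which they close (so a half turn about z gives the same grasp; the last joint's range is limited). The gripper opens to 87 mm and grips with 3 to 60 N. Pads are 19 mm wide; open, the fingers measure 117 mm over their backs; the gripper's body (75 mm by 190 mm) begins 51 mm behind the grasp point.
Start: joints at [-1.25, 0.332, -0.065, 1.46, 0.022, 1.35, -0.088], TCP at [0.211, 0.588, 0.223] pointing down, gripper open.
Joint ranges: [-2.6, 2.6], [-0.5, 2.12], [-1.47, 1.34], [0.16, 2.42], [-1.27, 4.41], [0.06, 2.06], [-2.6, 2.6]. Speed limits (rad/s): [2.22, 2.22, 2.79, 2.79, 3.14, 3.14, 3.14].

## Interface

Orientations are given as a unit quaternion [x, y, z, w].
In Python, from bench import * gives the robot as it stands.
- The arm moves only by the tool step_arm, never from a script. Its arguments are lists of equal length, an entry for each row: "delta_pos": the shift along the world's x, y, z in units of 25 mm (1.0 is 25 mm), a list of three; "turn": the turn about the world's z in units of 0.12 rad (1.0 is 0.12 rad). In form: {"delta_pos": [[tx, ty, tz], ...], "turn": [turn, ...]}. A call has 1 to 12 rows; each row shifts and turns the commanded pose from where the row before left it; what a row does not reach is not made up. A row lasts 1/10 s, in which the tool goes at most 50 mm and 8.59 degrees, less where a joint would pass 70% of its speed; a pose out of reach is approached as far as the arm can. A call with a number of a shift or a turn outside -1 to 1 is refused whole. A call with a gripper value outside its range is refused whole. "grip" is the closure, from 0 (fully open) to 1 (shut), set as the call begins (left out, the last holds). The fingers move at their own pace and stop on an object; "newtons" is the grip in N (left out, the last holds). Time passes only in rows, so rows that do not move let the fingers close. It gives the time, the measured TCP pose, the force, the opening and the grip force at its end, in the units of the state.
- read_state(): the state, without advancing time (a new reading comes with each control period).
- camera(name): name is "scene" or "top" or "wrist"; returns a dict with "image" (480x640x3 uint8, red, green, blue), "z_map" (480x640 float32, m along the optical axis (not along the pixel's ray), 0 where there is no reading), "mtx" (3x3 intrinsics, pixels), "dist" ([k1, k2, p1, p2, k3] as OpenCV has them; the pictures are not rectified), "view" (4x4, takes a point from world to camera coordinates). Camera axes: x right, y up, looking along -z (the intrinsics and any distortion apply to the point x, -y, -z); pixel columns grow to the right and rows downward; lengths in m; the calibration is good to about 2 mm. A picture is of the moment at which its call begins.
- close_job(): hands the job in; it is judged then, once.
The state is a dict: "time": time; "joint_positions": joint angles; "joint_vel": joint speeds; "joint_torque": joint torques, N m; "ee_pos": TCP position; "eef_rot": TCP orientation; "ft_force": force on the tool from outside, world axes, zero at the start; "torque": the same for the moment, N m; "width": finger opening in m; "grip_force": force on a finger pad.
Only numpy, scipy, OpenCV 4.12 (cv2) and the standard library are available. Lean on these libraries where they do the work, as an engineer would, in place of code of your own. Each camera call takes 0.05 s, during which the arm holds its last target. There are 200 camera calls.

## Working session

There is one attempt and no reset: what is moved stays moved. The work goes in short steps, Python scripts to look and compute and a tool call to move; the robot and the scene stay as the last step left them, time stands still between calls to the robot, and variables do not carry over. Pictures are saved under pics/ and viewed, at most 10 in all, crops included, and the job is handed in when it is done.

Besides the shell and the picture viewer there is one more tool, called after "Call:" by a JSON object that holds its "name" and its "arguments", one argument or row to a line. step_arm: Moves the arm, as the interface text tells. Shifts and turns lie within -1 to 1; 1 stands for 25 mm of shift or 0.12 rad of turn. Its arguments: {"type":"object","properties":{"delta_pos":{"type":"array"},"turn":{"type":"array"},"grip":{"type":"number"},"newtons":{"type":"number"}},"required":["delta_pos","turn"]}

```bash
mkdir -p pics; cat > h.py <<'E'
from bench import *
import numpy as np, cv2
def save(c,n): cv2.imwrite(n,cv2.cvtColor(c["image"],cv2.COLOR_RGB2BGR))
def pts(c,uv,h=None):
    """world points of pixels: by z_map, or by ray onto plane z=h"""
    uv=np.asarray(uv,float).reshape(-1,2)
    n=cv2.undistortPoints(uv[:,None],c["mtx"],np.array(c["dist"]))[:,0]
    d=np.c_[n[:,0],-n[:,1],-np.ones(len(n))]
    V=np.linalg.inv(c["view"]);R,t=V[:3,:3],V[:3,3]
    w=d@R.T
    if h is None:
        z=np.array([c["z_map"][int(v),int(u)] for u,v in uv]); return t+w*z[:,None]
    return t+w*((h-t[2])/w[:,2])[:,None]
E
python3 - <<'E'
from h import *
import pickle
for n in("top","scene"):
    c=camera(n); save(c,f"pics/{n}0.png"); pickle.dump(c,open(n+".pkl","wb"))
s=read_state();print(s["time"],s["ee_pos"],s["eef_rot"])
E
```

```text
0.1 [0.21056537 0.5880955  0.22184889] [ 1.71042767e-01  9.85263403e-01 -6.26034095e-04 -7.76217915e-05]
```

View pics/top0.png

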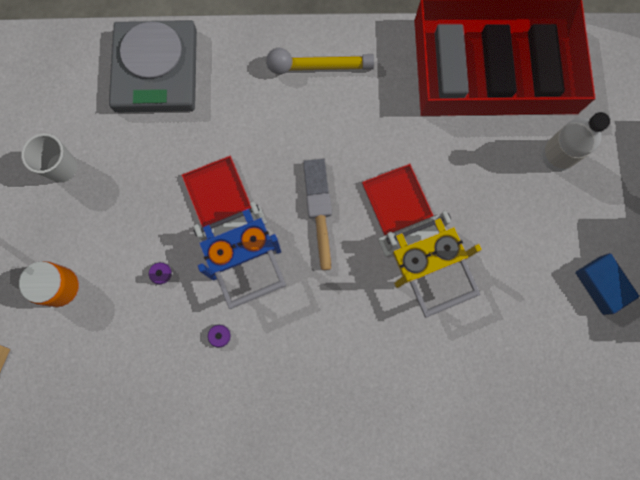

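View pics/scene0.png

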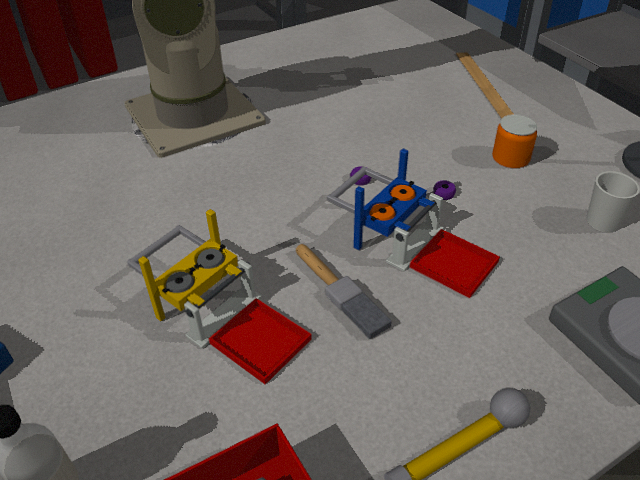

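The blue mould sits at about (240,245) in the top view: its bar runs from (230,305) to (284,290), its wheels are at (220,251) and (252,238), and its red pan is at (216,190). The yellow mould at (430,255), with grey wheels, is the bystander. The purple discs at (160,273) and (219,336) and the orange jar at (50,285) are decoys. The orange discs in the blue tray, next to the near pan, fit the description.

```bash
python3 - <<'E'
from h import *
import pickle
c=pickle.load(open("top.pkl","rb")); im=c["image"]
hsv=cv2.cvtColor(im,cv2.COLOR_RGB2HSV)
roi=np.zeros(im.shape[:2],np.uint8); roi[140:320,170:295]=255
def mask(lo,hi): return cv2.inRange(hsv,lo,hi)&roi
red=mask((0,180,60),(6,255,255))|mask((174,180,60),(180,255,255))
org=mask((8,180,120),(18,255,255))
k,_=cv2.findContours(red,0,2); k=max(k,key=cv2.contourArea); r=cv2.minAreaRect(k); print("pan",r)
P=pts(c,[r[0]],.01)[0]; print("pan w",P, pts(c,cv2.boxPoints(r),.012).round(4).tolist())
ks,_=cv2.findContours(org,0,2)
for q in ks:
    if cv2.contourArea(q)>60:
        (u,v),_=cv2.minEnclosingCircle(q); print("wheel",u,v,pts(c,[(u,v)],.07)[0],pts(c,[(u+6,v)])[0])
# points standing about 60 mm high on the bar
v,u=np.mgrid[262:312,205:295]; uv=np.c_[u.ravel(),v.ravel()]
W=pts(c,uv); m=(W[:,2]>.05)&(W[:,2]<.075); B=W[m]
print(len(B),B.min(0),B.max(0))
ax=np.zeros((480,640),np.uint8); ax[uv[m][:,1],uv[m][:,0]]=255
kk=np.vstack(cv2.findContours(ax,0,2)[0]); rr=cv2.minAreaRect(kk);print("bar frame",rr)
print(pts(c,cv2.boxPoints(rr),.06).round(4).tolist())
crop=cv2.resize(im[140:320,170:300],None,fx=3.3,fy=3.3,interpolation=cv2.INTER_CUBIC)
m2=cv2.resize(ax[140:320,170:300],None,fx=3.3,fy=3.3,interpolation=0)
cv2.imwrite("pics/crop.png",np.hstack([crop[:,:,::-1],cv2.cvtColor(m2,cv2.COLOR_GRAY2BGR)])[:600,:800])
E
```

```text
pan ((216.10345458984375, 190.75863647460938), (54.965824127197266, 51.994693756103516), 68.19859313964844)
pan w [0.62036735 0.18234574 0.01      ] [[0.6503, 0.2432, 0.012], [0.6845, 0.1579, 0.012], [0.5897, 0.1215, 0.012], [0.5568, 0.2056, 0.012]]
wheel 220.0 252.0 [0.50006267 0.16503974 0.07      ] [0.49963189 0.1551078  0.07124498]
wheel 253.09140014648438 238.51075744628906 [0.52124122 0.11119341 0.07      ] [0.5216806  0.1016907  0.06660158]
987 [0.40924833 0.06025838 0.05044414] [0.48664811 0.18796581 0.0747268 ]
bar frame ((243.7139129638672, 274.7091064453125), (52.11373519897461, 69.64603424072266), 66.97450256347656)
[[0.4819, 0.1967, 0.06], [0.5251, 0.0916, 0.06], [0.4447, 0.0589, 0.06], [0.403, 0.1629, 0.06]]
```

View pics/crop.png

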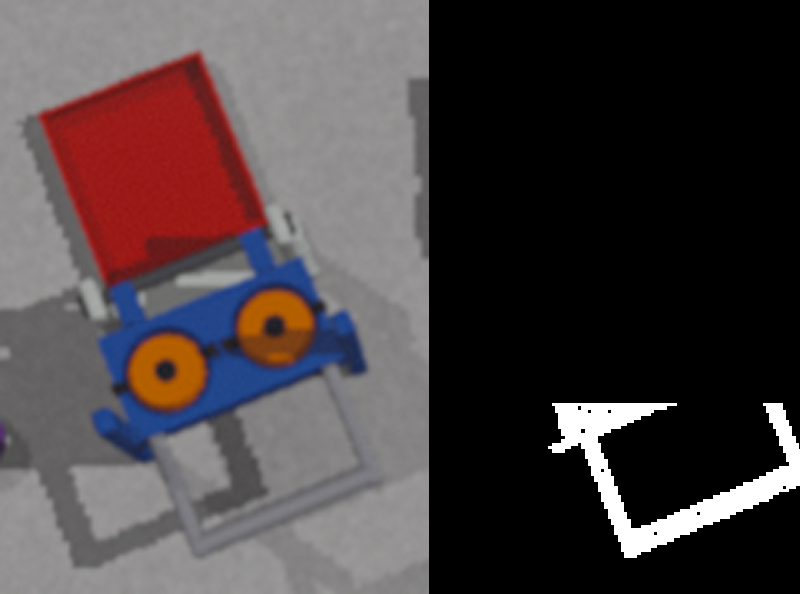

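The crop confirms the orange wheels in the blue tray, with bar corners at crop (200,550) and (380,478), so the bar's middle is near pixel (257,296). Pan and wheels agree on a bar centre of (0.430, 0.108, 0.06), with the hinge normal at 21.2°. I'll move above it, tool y along that normal.

Call:
{"name": "step_arm", "arguments": {
  "delta_pos": [
    [0.44,-0.96,-0.1],
    [0.44,-0.96,-0.1],
    [0.44,-0.96,-0.1],
    [0.44,-0.96,-0.1],
    [0.44,-0.96,-0.1],
    [0.44,-0.96,-0.1],
    [0.44,-0.96,-0.1],
    [0.44,-0.96,-0.1],
    [0.44,-0.96,-0.1],
    [0.44,-0.96,-0.1]
  ],
  "turn": [-0.36,-0.36,-0.36,-0.36,-0.36,-0.36,-0.36,-0.36,-0.36,-0.36],
  "grip": 0
}}

```text
time: 1.1
ee_pos: [0.321, 0.3471, 0.1972]
eef_rot: [0.379, 0.925, -0.0, -0.0]
ft_force: [0.7, -0.2, 0.6]
width: 0.0872
grip_force: 0.0
```

Call:
{"name": "step_arm", "arguments": {
  "delta_pos": [
    [0.44,-0.96,-0.1],
    [0.44,-0.96,-0.1],
    [0.44,-0.96,-0.1],
    [0.44,-0.96,-0.1],
    [0.44,-0.96,-0.1],
    [0.44,-0.96,-0.1],
    [0.44,-0.96,-0.1],
    [0.44,-0.96,-0.1],
    [0.44,-0.96,-0.1],
    [0.44,-0.96,-0.1],
    [0,0,0],
    [0,0,0]
  ],
  "turn": [-0.36,-0.36,-0.36,-0.36,-0.36,-0.36,-0.36,-0.36,-0.36,-0.36,0,0]
}}

```text
time: 2.3
ee_pos: [0.4309, 0.1075, 0.1725]
eef_rot: [0.569, 0.823, -0.0, -0.0]
ft_force: [-0.4, 0.4, 0.1]
width: 0.0873
grip_force: 0.0
```

```bash
python3 - <<'E'
from h import *
c=camera("wrist"); save(c,"pics/w1.png")
s=read_state();q=s["eef_rot"];print(s["time"],s["ee_pos"],q,"yaw y",np.degrees(2*np.arctan2(q[1],q[0]))-90, s["width"])
import pickle; pickle.dump(c,open("w1.pkl","wb"))
E
```

```text
2.35 [0.43061538 0.10837993 0.17250199] [ 5.67987205e-01  8.23037378e-01  3.70188391e-05 -9.37564116e-05] yaw y 20.780026868261842 0.0873885778539543
```

View pics/w1.png

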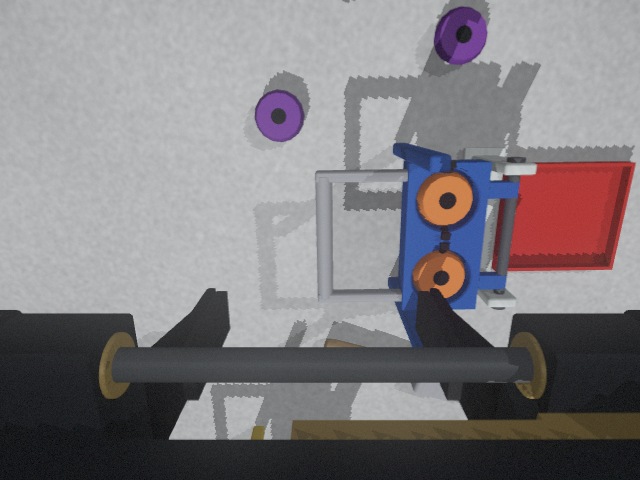

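The wrist view shows the bar between (323,175) and (325,298), centre about (324,236), and the fingers at the bottom of the frame. I'll project those pixels onto z = 0.06.

```bash
python3 - <<'E'
from h import *
import pickle
c=pickle.load(open("w1.pkl","rb"))
B=pts(c,[(323,180),(325,294),(324,236)],.06); d=B[0]-B[1]
print(B, np.degrees(np.arctan2(-d[0],d[1])), np.linalg.norm(d), pts(c,[(324,236)]))
W=pts(c,[(448,200),(441,278)],.07);print(W)
# ee waypoints for bar swing
E
```

```text
[[0.41671174 0.14917361 0.06      ]
 [0.44924925 0.06737056 0.06      ]
 [0.43195362 0.11088841 0.06      ]] 21.690401473179097 0.08803651883136934 [[0.43121503 0.11274941 0.06674551]]
[[0.50184958 0.16811156 0.07      ]
 [0.52288322 0.11385411 0.07      ]]
```

Call:
{"name": "step_arm", "arguments": {
  "delta_pos": [
    [0.05,0.08,-0.8],
    [0,0,-0.8],
    [0,0,-0.8],
    [0,0,-0.8],
    [0,0,-0.8],
    [0,0,-0.7],
    [0,0,-0.5],
    [0,0,0]
  ],
  "turn": [0.09,0,0,0,0,0,0,0]
}}

```text
time: 3.15
ee_pos: [0.4308, 0.1106, 0.0413]
eef_rot: [0.563, 0.827, -0.001, -0.001]
ft_force: [0.2, 0.3, 0.9]
width: 0.0869
grip_force: 0.0
```

Call:
{"name": "step_arm", "arguments": {
  "delta_pos": [
    [0,0,0],
    [0,0,0],
    [0,0,0],
    [0,0,0],
    [0,0,0],
    [0,0,0],
    [0,0,0],
    [0,0,0]
  ],
  "turn": [0,0,0,0,0,0,0,0],
  "grip": 1,
  "newtons": 20
}}

```text
time: 3.95
ee_pos: [0.4319, 0.1104, 0.0426]
eef_rot: [0.563, 0.826, 0.0, 0.0]
ft_force: [0.7, -0.0, -0.7]
width: 0.031
grip_force: 0.0
```

```bash
python3 - <<'E'
from h import *
s=read_state();p=s["ee_pos"];print(s["time"],p,s["width"],s["grip_force"],s["ft_force"])
n=np.array([np.cos(np.radians(21.4)),np.sin(np.radians(21.4))]);R=.134
th=np.linspace(0,2.2,23); r=R*(1-np.cos(th)); z=R*np.sin(th)
D=np.diff(np.c_[r*n[0],r*n[1],z],axis=0)/.025
print(D.round(2).tolist())
E
```

```text
3.95 [0.4318978  0.11044403 0.04257513] 0.03101518854968798 0.0 [ 0.68900477 -0.00580639 -0.65263956]
[[0.02, 0.01, 0.54], [0.07, 0.03, 0.53], [0.12, 0.05, 0.52], [0.17, 0.07, 0.5], [0.22, 0.09, 0.48], [0.26, 0.1, 0.46], [0.3, 0.12, 0.43], [0.34, 0.13, 0.39], [0.37, 0.15, 0.35], [0.41, 0.16, 0.31], [0.43, 0.17, 0.27], [0.46, 0.18, 0.22], [0.47, 0.19, 0.17], [0.49, 0.19, 0.12], [0.5, 0.19, 0.06], [0.5, 0.2, 0.01], [0.5, 0.19, -0.04], [0.49, 0.19, -0.1], [0.48, 0.19, -0.15], [0.46, 0.18, -0.2], [0.44, 0.17, -0.25], [0.42, 0.16, -0.29]]
```

Call:
{"name": "step_arm", "arguments": {
  "delta_pos": [
    [0,0,0],
    [0,0,0],
    [0,0,0],
    [0,0,0],
    [0,0,0]
  ],
  "turn": [0,0,0,0,0]
}}

```text
time: 4.45
ee_pos: [0.4314, 0.1102, 0.0425]
eef_rot: [0.563, 0.826, -0.0, -0.0]
ft_force: [-5.0, -1.8, 5.3]
width: 0.011
grip_force: 20.0
```

Call:
{"name": "step_arm", "arguments": {
  "delta_pos": [
    [0.02,0.01,0.54],
    [0.07,0.03,0.53],
    [0.12,0.05,0.52],
    [0.17,0.07,0.5],
    [0,0,0]
  ],
  "turn": [0,0,0,0,0]
}}

```text
time: 4.95
ee_pos: [0.4406, 0.1139, 0.0954]
eef_rot: [0.564, 0.826, -0.001, -0.001]
ft_force: [-7.5, -3.4, 1.0]
width: 0.0112
grip_force: 20.0
```

Call:
{"name": "step_arm", "arguments": {
  "delta_pos": [
    [0.22,0.09,0.48],
    [0.26,0.1,0.46],
    [0.3,0.12,0.43],
    [0.34,0.13,0.39],
    [0.37,0.15,0.35],
    [0.41,0.16,0.31],
    [0.43,0.17,0.27],
    [0.46,0.18,0.22],
    [0.47,0.19,0.17],
    [0,0,0]
  ],
  "turn": [0,0,0,0,0,0,0,0,0,0]
}}

```text
time: 5.95
ee_pos: [0.5247, 0.1471, 0.1731]
eef_rot: [0.563, 0.826, 0.001, 0.001]
ft_force: [-5.0, -3.0, 11.5]
width: 0.0111
grip_force: 20.0
```

```bash
python3 - <<'E'
from h import *
c=camera("scene"); cv2.imwrite("pics/s2.png",cv2.resize(c["image"][60:340,220:540,::-1],None,fx=2,fy=2))
s=read_state();print(s["time"],s["ee_pos"],s["width"],s["grip_force"],s["ft_force"],s["torque"])
E
```

```text
6.0 [0.524087   0.14682593 0.17297365] 0.01143902256360806 20.003758370876312 [-3.51167424 -1.87434761  9.86920955] [-0.50397172  0.82687479  0.05301724]
```

View pics/s2.png

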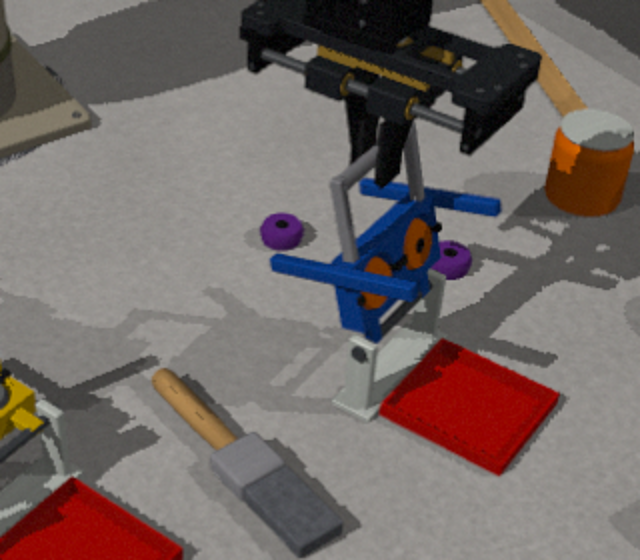

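The mould is near upright, the bar is held and both wheels are still in (crop 418,240 and 378,282). I'll carry it on past upright to about 2.2 rad.

Call:
{"name": "step_arm", "arguments": {
  "delta_pos": [
    [0.49,0.19,0.14],
    [0.5,0.19,0.09],
    [0.5,0.2,0.03],
    [0.5,0.19,-0.04],
    [0.49,0.19,-0.1],
    [0.48,0.19,-0.15],
    [0.46,0.18,-0.2],
    [0.44,0.17,-0.25],
    [0.42,0.16,-0.29],
    [0,0,0]
  ],
  "turn": [0,0,0,0,0,0,0,0,0,0]
}}

```text
time: 7.0
ee_pos: [0.6311, 0.1885, 0.1515]
eef_rot: [0.563, 0.826, 0.0, 0.001]
ft_force: [1.9, 0.1, -0.5]
width: 0.0113
grip_force: 20.0
```

Both the travel and the height put the hinge at 2.21 rad. Now I release and raise at once.

Call:
{"name": "step_arm", "arguments": {
  "delta_pos": [
    [0.2,0.08,1],
    [0,0,1],
    [0,0,1],
    [0,0,1],
    [0,0,1],
    [0,0,0],
    [0,0,0],
    [0,0,0],
    [0,0,0],
    [0,0,0]
  ],
  "turn": [0,0,0,0,0,0,0,0,0,0],
  "grip": 0
}}

```text
time: 8.0
ee_pos: [0.6346, 0.1902, 0.2768]
eef_rot: [0.563, 0.826, -0.0, -0.0]
ft_force: [0.2, 0.9, -0.4]
width: 0.0822
grip_force: 0.0
```

```bash
python3 - <<'E'
from h import *
c=camera("scene"); cv2.imwrite("pics/s3.png",cv2.resize(c["image"][60:340,220:540,::-1],None,fx=2,fy=2))
s=read_state();print(s["time"],s["ee_pos"],s["width"],s["ft_force"])
E
```

```text
8.05 [0.63470219 0.19020614 0.27691595] 0.08432011240013135 [ 0.10565584  0.15296229 -0.28206343]
```

View pics/s3.png

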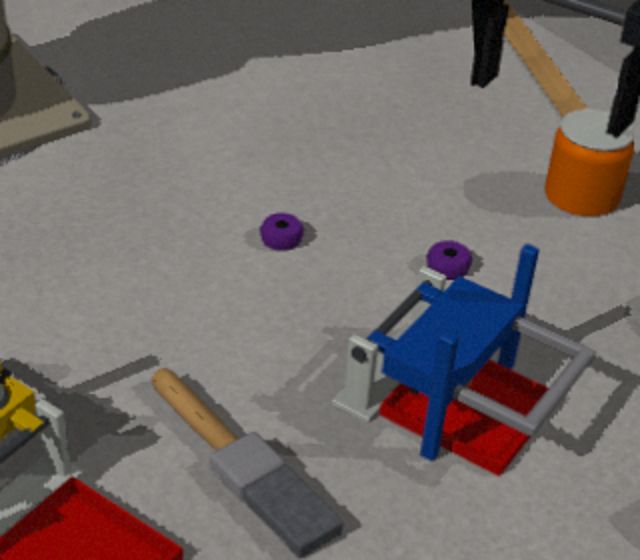

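The mould lies upside down on its feet, over the pan, but its tray hides the wheels. I'll check what the scene camera can see below it, and whether a wrist view can do better.

```bash
python3 - <<'E'
from h import *
n=np.array([np.cos(np.radians(21.4)),np.sin(np.radians(21.4)),0])
for k in("scene","wrist","top"):
    c=camera(k); V=np.linalg.inv(c["view"]); print(k,V[:3,3].round(3),"axis",(-V[:3,2]).round(2),"f",c["mtx"][0,0].round(), "up",V[:3,1].round(2))
    hsv=cv2.cvtColor(c["image"],cv2.COLOR_RGB2HSV); m=cv2.inRange(hsv,(7,150,40),(20,255,255))
    for q in cv2.findContours(m,0,2)[0]:
        if cv2.contourArea(q)>4:
            x=q.reshape(-1,2).mean(0); print("  orange",x,cv2.contourArea(q),pts(c,[x],.019).round(3))
E
```

```text
scene [ 1.088 -0.318  0.676] axis [-0.64  0.36 -0.68] f 612.0 up [-0.58  0.35  0.73]
  orange [514.15492958 146.67605634] 1219.5 [[0.454 0.464 0.019]]
  orange [554.46  41.54] 10.0 [[0.173 0.871 0.019]]
  orange [447.09090909  27.54545455] 7.0 [[-0.021  0.692  0.019]]
wrist [0.605 0.269 0.439] axis [ 0.11 -0.28 -0.95] f 389.0 up [-0.35  0.89 -0.3 ]
top [0.341 0.019 1.002] axis [ 0.19 -0.03 -0.98] f 578.0 up [ 0.98 -0.02  0.19]
  orange [ 43.4 302.8] 17.0 [[0.428 0.47  0.019]]
  orange [215.29166667 215.875     ] 48.5 [[0.573 0.182 0.019]]
```

The top camera sees orange at about (215,216), in the gap at the hinge, which suggests at least one wheel has dropped. I'll look obliquely under the tray from the hinge side with the wrist camera.

Call:
{"name": "step_arm", "arguments": {
  "delta_pos": [
    [-0.96,-0.38,0],
    [-0.96,-0.38,0],
    [-0.96,-0.38,0],
    [-0.96,-0.38,0],
    [-0.96,-0.38,-0.4],
    [-0.96,-0.38,-0.9],
    [-0.96,-0.38,-0.95],
    [-0.96,-0.38,-0.95],
    [-0.9,-0.36,-0.95],
    [0,0,-0.95],
    [0,0,0],
    [0,0,0]
  ],
  "turn": [0,0,0,0,0,0,0,0,0,0,0,0]
}}

```text
time: 9.4
ee_pos: [0.4208, 0.1053, 0.1508]
eef_rot: [0.563, 0.826, 0.0, 0.0]
ft_force: [-0.5, -0.6, 0.6]
width: 0.087
grip_force: 0.0
```

```bash
python3 - <<'E'
from h import *
c=camera("wrist"); save(c,"pics/w4.png")
c2=camera("top")
s=read_state();print(s["time"],s["ee_pos"])
a=c["image"]; b=cv2.resize(c2["image"][150:260,170:290],None,fx=2.5,fy=2.5)
out=np.zeros((480,800,3),np.uint8); out[:,:500]=a[:,140:]; out[:275,500:800]=b
cv2.imwrite("pics/w4.png",out[:,:,::-1])
E
```

```text
9.5 [0.42150294 0.1055718  0.15139672]
```

View pics/w4.png

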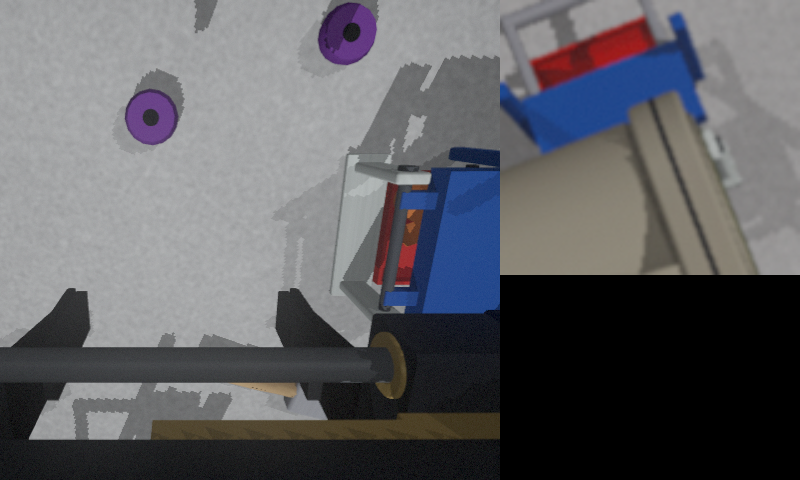

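One wheel shows in the pan through the hinge gap at (410,220), on the left side. The other, wheel_a, isn't visible, so I'll enlarge and brighten the scene view under the tray.

```bash
python3 - <<'E'
from h import *
c=camera("scene"); w=camera("wrist")
g=lambda a:(255*(a/255.)**.6).astype(np.uint8)
a=cv2.resize(g(c["image"][190:310,390:520]),(520,480),interpolation=2); b=cv2.resize(g(w["image"][150:320,500:600]),(280,476),interpolation=2)
o=np.zeros((480,800,3),np.uint8);o[:,:520]=a;o[:476,520:]=b
cv2.imwrite("pics/z5.png",o[:,:,::-1])
# heights of scene points under the tray, in mould coordinates (n from hinge, y' left)
v,u=np.mgrid[190:310,390:520]; uv=np.c_[u.ravel(),v.ravel()]; P=pts(c,uv); t=np.radians(21.4)
q=P[:,:2]-[.557,.159]; N=q@[np.cos(t),np.sin(t)]; Y=q@[-np.sin(t),np.cos(t)]
m=(N>15)|((N>.01)&(N<.13)&(abs(Y)<.05)&(P[:,2]<.045)); 
for i in range(1,13):
    print(i*10,[ (f"{1000*np.median(P[s,2]):.0f}/{s.sum()}" if (s:=m&(abs(N-i/100)<.005)&(abs(Y-j/100)<.005)).sum() else "-") for j in range(-4,5)])
E
```

```text
10 ['6/11', '6/11', '6/12', '7/2', '-', '-', '-', '-', '-']
20 ['11/23', '4/38', '5/29', '3/5', '-', '-', '-', '-', '-']
30 ['3/8', '2/26', '3/33', '2/8', '-', '-', '-', '-', '-']
40 ['4/10', '3/31', '3/24', '3/6', '-', '-', '-', '-', '-']
50 ['2/3', '4/10', '-', '1/1', '-', '-', '-', '-', '-']
60 ['-', '4/4', '3/17', '3/29', '2/12', '-', '3/21', '3/30', '4/36']
70 ['4/6', '3/33', '3/32', '3/26', '3/18', '-', '3/24', '3/27', '4/50']
80 ['4/7', '3/27', '3/35', '3/34', '2/14', '-', '3/26', '3/28', '4/52']
90 ['3/2', '2/37', '3/31', '3/26', '2/20', '-', '3/23', '3/30', '4/52']
100 ['7/8', '3/34', '2/32', '3/32', '2/15', '-', '2/30', '2/28', '4/52']
110 ['10/8', '4/31', '3/24', '3/30', '2/12', '-', '3/9', '2/10', '6/22']
120 ['2/35', '3/42', '4/35', '3/31', '1/22', '1/10', '-0/10', '-1/9', '-0/10']
```

View pics/z5.png

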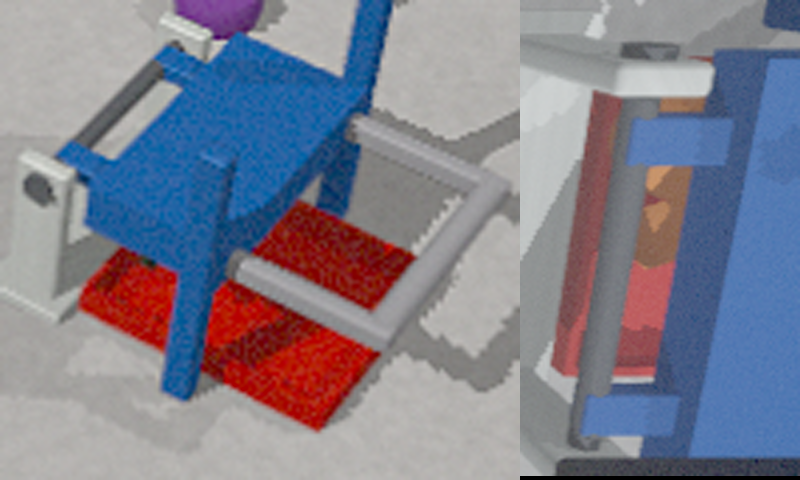

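```bash
python3 - <<'E'
from h import *
w=camera("wrist"); t=np.radians(21.4)
hsv=cv2.cvtColor(w["image"],cv2.COLOR_RGB2HSV); m=cv2.inRange(hsv,(7,120,30),(20,255,255)); m[:,:490]=0; m[300:]=0
v,u=np.nonzero(m); P=pts(w,np.c_[u,v]); q=P[:,:2]-[.557,.159]
N=1000*q@[np.cos(t),np.sin(t)]; Y=1000*q@[-np.sin(t),np.cos(t)]
for y in range(-60,70,5):
    s=(abs(Y-y)<2.5)
    if s.sum(): print(y,s.sum(),"N",N[s].min().round(),N[s].max().round(),"z",(1000*np.percentile(P[s,2],[5,50,95])).round())
print(m.any(1).nonzero()[0][[0,-1]])
E
```

```text
-10 10 N 28.0 30.0 z [23. 25. 29.]
-5 58 N 25.0 31.0 z [26. 30. 34.]
0 83 N 24.0 30.0 z [28. 32. 36.]
5 96 N 25.0 31.0 z [27. 33. 36.]
10 102 N 24.0 40.0 z [19. 31. 36.]
15 89 N 24.0 40.0 z [21. 24. 33.]
20 34 N 23.0 38.0 z [23. 26. 28.]
25 6 N 17.0 18.0 z [16. 17. 19.]
30 1 N 18.0 18.0 z [17. 17. 17.]
35 34 N 23.0 32.0 z [30. 32. 34.]
40 35 N 24.0 31.0 z [28. 32. 34.]
[185 245]
```

```bash
python3 - <<'E'
from h import *
w=camera("wrist"); t=np.radians(21.4)
def mould(P):
    q=P[:,:2]-[.557,.159]
    return 1000*np.c_[q@[np.cos(t),np.sin(t)],q@[-np.sin(t),np.cos(t)],P[:,2]]
hsv=cv2.cvtColor(w["image"],cv2.COLOR_RGB2HSV); m=cv2.inRange(hsv,(7,120,30),(20,255,255)); m[:,:490]=0; m[300:]=0
v,u=np.nonzero(m); M=mould(pts(w,np.c_[u,v]))
for lo,hi in((-12,14),(14,23),(33,45)):
    s=(M[:,1]>lo)&(M[:,1]<hi); A=np.c_[M[s,:2],np.ones(s.sum())]; k,r,_,_=np.linalg.lstsq(A,M[s,2],rcond=None); print(lo,hi,s.sum(),k.round(2),np.sqrt(r/s.sum()))
Z=-np.ones((62,60),int)
for a,b,c in zip(v,u,M): pass
for y in range(185,247,4):
    print(y,[ (int(M[i[0],0]),int(M[i[0],1]),int(M[i[0],2])) for x in range(520,570,6) if len(i:=np.nonzero((v==y)&(u==x))[0])])
c=camera("scene"); hs=cv2.cvtColor(c["image"],cv2.COLOR_RGB2HSV); b=cv2.inRange(hs,(100,150,40),(125,255,255)); b[:, :390]=0;b[:,520:]=0;b[:190]=0;b[310:]=0
v,u=np.nonzero(b); Q=mould(pts(c,np.c_[u,v])); s=(Q[:,0]>25)&(Q[:,0]<65)&(abs(Q[:,1])<40)&(Q[:,2]>60)
A=np.c_[Q[s,:2],np.ones(s.sum())]; print("tray top",np.linalg.lstsq(A,Q[s,2],rcond=None)[0].round(3))
E
```

```text
-12 14 384 [-0.76  0.   51.69] [4.03443432]
14 23 94 [-0.23 -0.1  33.33] [2.208848]
33 45 62 [ 0.5  -0.06 20.65] [1.09387222]
185 []
189 [(26, 35, 31), (28, 36, 34)]
193 []
197 []
201 []
205 []
209 []
213 [(28, 16, 24), (33, 16, 24)]
217 [(29, 13, 24), (36, 12, 20)]
221 [(29, 12, 32)]
225 [(26, 8, 31), (29, 9, 33)]
229 [(25, 4, 26), (26, 5, 32), (29, 6, 34)]
233 [(25, 1, 26), (26, 3, 32), (28, 4, 37)]
237 [(25, -1, 28), (26, 0, 33), (29, 0, 36)]
241 [(27, -5, 26), (28, -3, 31)]
245 [(28, -9, 24)]
tray top [2.0000e-03 2.0000e-03 7.1776e+01]
```

The mould is level on its feet (tray top 72 mm), but the orange points under it are at odd heights (20–37 mm). The wheels may be tilted or still half held. I'll lift the mould by its bar again so the scene camera can see into the pan, then drop it once more.

Call:
{"name": "step_arm", "arguments": {
  "delta_pos": [
    [0,0,1],
    [0.94,0.37,1],
    [0.94,0.37,0.4],
    [0.94,0.37,0],
    [0.94,0.37,0],
    [0.94,0.37,0],
    [0.94,0.37,0],
    [0.94,0.37,0],
    [0.94,0.37,0],
    [0.94,0.37,0],
    [0.94,0.37,0],
    [0.94,0.37,0]
  ],
  "turn": [0,0,0,0,0,0,0,0,0,0,0,0],
  "grip": 0.3
}}

```text
time: 10.95
ee_pos: [0.6798, 0.2076, 0.2099]
eef_rot: [0.563, 0.826, -0.0, -0.0]
ft_force: [0.5, 0.8, 0.2]
width: 0.0611
grip_force: 0.0
```

Call:
{"name": "step_arm", "arguments": {
  "delta_pos": [
    [0.04,0.03,0],
    [0,0,-0.6],
    [0,0,-1],
    [0,0,-1],
    [0,0,-1],
    [0,0,-1],
    [0,0,-0.9],
    [0,0,-0.7],
    [0,0,-0.4],
    [0,0,0]
  ],
  "turn": [0,0,0,0,0,0,0,0,0,0]
}}

```text
time: 11.95
ee_pos: [0.6788, 0.2074, 0.0436]
eef_rot: [0.563, 0.826, -0.001, -0.001]
ft_force: [-0.1, -0.7, -0.3]
width: 0.0612
grip_force: 0.0
```

Call:
{"name": "step_arm", "arguments": {
  "delta_pos": [
    [0,0,0],
    [0,0,0],
    [0,0,0],
    [0,0,0],
    [0,0,0],
    [0,0,0],
    [0,0,0],
    [0,0,0],
    [0,0,0]
  ],
  "turn": [0,0,0,0,0,0,0,0,0],
  "grip": 1,
  "newtons": 20
}}

```text
time: 12.85
ee_pos: [0.6809, 0.2081, 0.0455]
eef_rot: [0.563, 0.826, 0.001, 0.001]
ft_force: [5.4, 2.3, -2.3]
width: 0.0111
grip_force: 20.0
```

Call:
{"name": "step_arm", "arguments": {
  "delta_pos": [
    [-0.02,-0.01,0.54],
    [-0.07,-0.03,0.53],
    [-0.12,-0.05,0.52],
    [-0.17,-0.07,0.5],
    [-0.22,-0.09,0.48],
    [-0.26,-0.1,0.46],
    [-0.3,-0.12,0.43],
    [-0.34,-0.13,0.39],
    [-0.37,-0.15,0.35],
    [-0.41,-0.16,0.31],
    [0,0,0]
  ],
  "turn": [0,0,0,0,0,0,0,0,0,0,0]
}}

```text
time: 13.95
ee_pos: [0.6244, 0.1858, 0.1613]
eef_rot: [0.563, 0.826, 0.003, 0.002]
ft_force: [6.7, 3.6, 8.0]
width: 0.0111
grip_force: 20.0
```

```bash
python3 - <<'E'
from h import *
c=camera("scene"); cv2.imwrite("pics/s6.png",cv2.resize(c["image"][130:310,370:540,::-1],None,fx=3.2,fy=3.2))
s=read_state();print(s["time"],s["ee_pos"],s["width"],s["ft_force"])
E
```

```text
14.0 [0.62488158 0.18603959 0.16102018] 0.011437871101815598 [6.4235851  2.68658161 8.95342188]
```

View pics/s6.png

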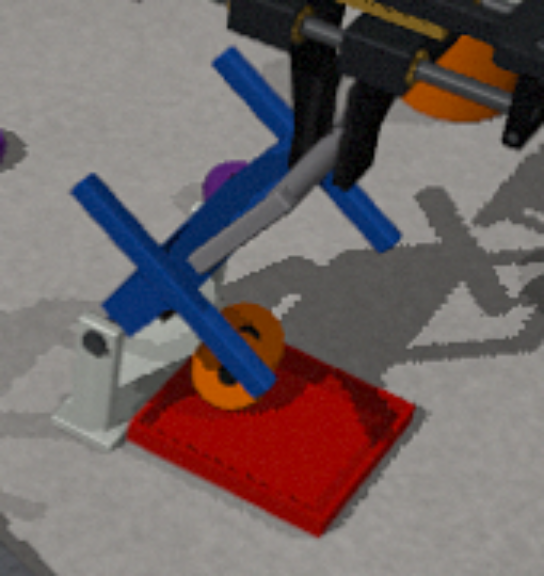

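The lifted view shows both orange wheels out of the mould and in the pan, at crop (230,375) and (255,330), one leaning on the other. I'll check their heights.

```bash
python3 - <<'E'
from h import *
c=camera("scene"); t=np.radians(21.4)
hsv=cv2.cvtColor(c["image"],cv2.COLOR_RGB2HSV); m=cv2.inRange(hsv,(7,120,30),(20,255,255)); k=np.zeros_like(m);k[218:262,425:462]=255;m&=k
v,u=np.nonzero(m);P=pts(c,np.c_[u,v]); q=P[:,:2]-[.557,.159]
M=1000*np.c_[q@[np.cos(t),np.sin(t)],q@[-np.sin(t),np.cos(t)],P[:,2]]
for y in range(219,262,3):
    print(y,[tuple(M[i[0]].astype(int)) for x in range(425,462,4) if len(i:=np.nonzero((v==y)&(u==x))[0])])
print(np.percentile(M,[2,50,98],axis=0).round())
E
```

```text
219 []
222 []
225 [(np.int64(7), np.int64(66), np.int64(0)), (np.int64(27), np.int64(36), np.int64(32)), (np.int64(33), np.int64(38), np.int64(33))]
228 [(np.int64(25), np.int64(26), np.int64(31)), (np.int64(30), np.int64(31), np.int64(31)), (np.int64(35), np.int64(34), np.int64(32)), (np.int64(39), np.int64(40), np.int64(30))]
231 [(np.int64(32), np.int64(29), np.int64(27)), (np.int64(36), np.int64(34), np.int64(26)), (np.int64(41), np.int64(37), np.int64(26)), (np.int64(47), np.int64(39), np.int64(28))]
234 [(np.int64(42), np.int64(7), np.int64(43)), (np.int64(44), np.int64(32), np.int64(25)), (np.int64(49), np.int64(36), np.int64(25))]
237 [(np.int64(48), np.int64(10), np.int64(37)), (np.int64(47), np.int64(29), np.int64(23)), (np.int64(51), np.int64(34), np.int64(21))]
240 [(np.int64(31), np.int64(-6), np.int64(34)), (np.int64(55), np.int64(11), np.int64(35)), (np.int64(54), np.int64(29), np.int64(20))]
243 [(np.int64(24), np.int64(-5), np.int64(23)), (np.int64(31), np.int64(-7), np.int64(28)), (np.int64(37), np.int64(-5), np.int64(30)), (np.int64(57), np.int64(7), np.int64(32))]
246 [(np.int64(26), np.int64(-8), np.int64(20)), (np.int64(32), np.int64(-7), np.int64(23)), (np.int64(38), np.int64(-6), np.int64(25))]
249 [(np.int64(34), np.int64(-9), np.int64(19)), (np.int64(40), np.int64(-7), np.int64(21))]
252 [(np.int64(36), np.int64(-12), np.int64(17)), (np.int64(42), np.int64(-11), np.int64(19)), (np.int64(47), np.int64(-7), np.int64(18)), (np.int64(52), np.int64(-4), np.int64(19))]
255 [(np.int64(42), np.int64(-9), np.int64(11)), (np.int64(47), np.int64(-6), np.int64(12)), (np.int64(54), np.int64(-5), np.int64(15)), (np.int64(58), np.int64(-1), np.int64(15))]
258 []
261 []
[[ 24. -12.  11.]
 [ 41.   6.  25.]
 [ 59.  41.  40.]]
```

Both wheels are fully out and settled in the pan, with centres below about 35 mm and within 45 mm of its middle. The highest rim, at about 43 mm, clears the tray's 50 mm underside. I'll lower the mould gently so nothing is disturbed, then release.

Call:
{"name": "step_arm", "arguments": {
  "delta_pos": [
    [0.41,0.16,-0.31],
    [0.37,0.15,-0.35],
    [0.34,0.13,-0.39],
    [0.3,0.12,-0.43],
    [0.26,0.1,-0.46],
    [0.22,0.09,-0.48],
    [0.17,0.07,-0.5],
    [0.12,0.05,-0.52],
    [0.07,0.03,-0.53],
    [0.02,0.01,-0.51],
    [0,0,0]
  ],
  "turn": [0,0,0,0,0,0,0,0,0,0,0]
}}

```text
time: 15.15
ee_pos: [0.6808, 0.2081, 0.0445]
eef_rot: [0.563, 0.826, 0.001, 0.001]
ft_force: [8.6, 2.9, -1.4]
width: 0.0112
grip_force: 20.0
```

Call:
{"name": "step_arm", "arguments": {
  "delta_pos": [
    [0,0,0],
    [0,0,0],
    [0,0,0],
    [0,0,0],
    [0,0,0],
    [0,0,0],
    [0,0,0],
    [0,0,0]
  ],
  "turn": [0,0,0,0,0,0,0,0],
  "grip": 0.3
}}

```text
time: 15.95
ee_pos: [0.6799, 0.2077, 0.0458]
eef_rot: [0.563, 0.826, 0.0, 0.0]
ft_force: [0.3, -0.2, 0.1]
width: 0.0595
grip_force: 0.0
```

Call:
{"name": "step_arm", "arguments": {
  "delta_pos": [
    [0,0,0.4],
    [0,0,0.9],
    [0,0,1],
    [0,0,1],
    [0,0,1],
    [0,0,1],
    [0,0,1],
    [0,0,1],
    [0,0,0],
    [0,0,0]
  ],
  "turn": [0,0,0,0,0,0,0,0,0,0]
}}

```text
time: 16.95
ee_pos: [0.6801, 0.2076, 0.2293]
eef_rot: [0.563, 0.826, 0.001, 0.0]
ft_force: [-0.0, -0.6, -0.8]
width: 0.0608
grip_force: 0.0
```

```bash
python3 - <<'E'
from h import *
c=camera("scene"); t=np.radians(21.4)
def mould(P):
    q=P[:,:2]-[.557,.159]; return 1000*np.c_[q@[np.cos(t),np.sin(t)],q@[-np.sin(t),np.cos(t)],P[:,2]]
hs=cv2.cvtColor(c["image"],cv2.COLOR_RGB2HSV); b=cv2.inRange(hs,(100,150,40),(125,255,255)); b[:, :390]=0;b[:,520:]=0;b[:190]=0;b[310:]=0
v,u=np.nonzero(b); Q=mould(pts(c,np.c_[u,v])); s=(Q[:,0]>25)&(Q[:,0]<65)&(abs(Q[:,1])<40)&(Q[:,2]>60)
print("tray top",np.linalg.lstsq(np.c_[Q[s,:2],np.ones(s.sum())],Q[s,2],rcond=None)[0].round(3))
s=read_state();print(s["time"],s["ee_pos"],s["width"],s["ft_force"])
cv2.imwrite("pics/s7.png",cv2.resize(c["image"][130:310,370:540,::-1],None,fx=3.2,fy=3.2))
E
```

```text
tray top [3.0000e-03 0.0000e+00 7.1853e+01]
17.0 [0.6796609  0.20762717 0.22808235] 0.06092298059577537 [ 0.62428477  0.89537187 -0.98420238]
```

View pics/s7.png

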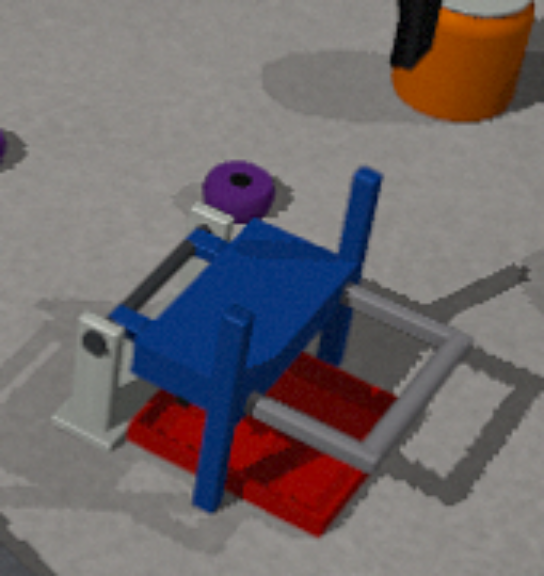

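The final view shows the mould level, upside down on its feet over the pan (crop 245,290), and the gripper clear of everything. I'm handing in.

```bash
python3 -c "
from bench import *
print(close_job())"
```

```text
the job is handed in; nothing more can be done
None
```

I handed the job in at about 17 s, verdict not shown: the blue mould lies released on its feet, both orange wheels were seen in its red pan on a second lift (heights estimated within limits), and the yellow mould was never touched.

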